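Prise open the dust cover and hold the sprung length stop at its mark

TASK

Reset the blade length stop on the engraving fixture: with the screwdriver's tip under the orange lip, prise the green dust cover off its catch so that it springs open (do not open it with the gripper), then lay the screwdriver flat on the bench plate again. Pull the sprung telescoping rod out of its barrel by the blue stop block until the block's white index finger is level with the red cursor on the rule, and finish holding the block still there, so that a colleague can tighten the lock screw. Leave the loose blade, the cleaner bottle and the hex key where they are.

Things in the scene. Friction and masses are not known exactly. Their poses are not given: they have to be found in the camera images.
- fixture: Fixed engraving fixture, base 115 x 425 mm, 12 mm thick. Origin at bench height under the shut stop block; y is the way the rod is pulled out, -x faces the robot, z up. Barrel and clamp blocks at y -72 to -205 mm, up to 64 mm high (brass lock screw to 81 mm). Rule along y at x -31 to -57 mm, top 15 mm high. Beyond y 130 mm a low rail and strap, up to 32 mm high.
- stop: Telescoping 12 mm rod (axis 36 mm above the bench, out of the barrel mouth at fixture y -72 mm) with an upright blue stop block at its end: 28 mm in x, 16 mm in y, from 15 to 80 mm above the bench. Origin at bench height below the block's centre, axes as the fixture's. Free for fingers: 60 mm of y on the barrel side (above the rod, z over 42 mm), more on the other side.
- stop_grip (a point): Centre of the block's cross-section, 64 mm above the bench (16 mm under its top): where to pinch it, fingers pointing down and closing along the fixture's y (16 mm thick). Under the cover while that is shut.
- stop_index (a point): End of the white index finger, 3 mm wide, that sticks out from the foot of the block over the edge of the rule (18.5 mm above the bench), on the block's centre line in y.
- rod_out (a joint): How far the rod is pulled out: 0 = shut (as it starts), grows in the fixture's +y, end stop at 0.095 m. An inner spring draws it back with about 5 N at 0 and 10 N at 0.075 m.
- cursor: Red cursor clip on the rule, fixed where this batch's length is set, 35 to 75 mm in +y from the shut index finger; 12 mm wide in y, top 22 mm above the bench. Origin under its centre, axes as the fixture's; a white line at its y = 0, its point faces the index finger. The rod is at its mark when index finger and cursor have the same y in the fixture's frame.
- cover: Green printed dust cover (hood) over the stop block: 68 mm (x) by 84 mm (y, from -68 to +16 mm of the fixture); shut, its lower edge is 48 mm and its top 87 mm above the bench. Hinged along y on its far (+x) side; origin on the hinge pin, 60 mm above the bench, 41 mm beyond the rod's axis. Open, it lies back on the far side, up to about 115 mm high.
- cover_lip (a point): Middle of the underside of the cover's orange lip: 40 mm long in y, 4 mm thick, sticking out 20 mm to the fixture's -x; 48 mm above the bench when shut. Free below down to the rule (15 mm). A tool tip pushed in under it along the fixture's +x may pass this point by up to 10 mm. Raising it takes about 5 to 6 N; the catch lets go after 4 to 8 mm.
- cover_open (a joint): Cover angle: 0 = shut (it may rest up to 0.03) on its sprung roller catch, fully open at 2.6 rad. Once the lip has been raised about 8 mm (0.1 rad) past the catch, a weak hinge spring swings it fully open and it stays there.
- driver: Loose flat screwdriver lying on the bench: x axis along it from handle to tip, origin on its underside below the handle's centre. Black and orange handle 85 mm long, 24 x 24 mm square; steel shaft 6 mm thick; flat tip 9 mm wide, 3 mm thick; 173 mm overall, 0.06 to 0.13 kg. It balances within the handle's front half.
- driver_grip (a point): Centre of the screwdriver's handle, 12 mm above its underside; the handle reaches 42 mm either way along its axis.
- driver_tip (a point): Very end of the screwdriver's tip, 130.5 mm from the handle's centre, on its axis.
- blade_mid (a point): Centre of a loose steel knife blade blank, 198 mm by 33 mm by 3 mm, lying flat on the bench. Leave it alone.
- spray_mid (a point): Centre (half-way up) of a standing cleaner bottle, 56 mm diameter, 150 mm high. Leave it alone.
- hexkey_mid (a point): Middle of the long arm of a loose black hex key, 90 mm by 30 mm, 7 mm thick, lying flat. Leave it alone.

How it is judged:
By the outcome, as a careful person would: the job done as asked, in the order asked, and still so for the second after the job is handed in, while the arm keeps its last pose, push and grip.
It also fails if it takes over 58 s, if anything falls off the work surface, if the arm or the gripper's body presses on something with over 40 N, if the wrist force passes 120 N, or if a joint passes its speed limit or range.

ROBOT

A 6-joint arm with a two-finger parallel gripper is mounted at the origin on the work surface. World frame = base frame: x ahead of the robot, y to its left, z up, the work surface at z = 0. Lengths are in m, angles in rad, forces in N, time in s.
With the tool pointing down it reaches from about 0.35 to 0.725 m from the base axis. Payload 4.3 kg.
Tool frame: the origin (TCP) lies at the very end of the fingers, on their centre line; the grasp point (between the pads) lies 19 mm behind it; x points along the fingers, z is the direction in which the jaws open and shut, and the axes are right-handed (so a half turn about x gives the same grasp; the last joint's range is limited). The gripper opens to 85 mm and grips with 20 to 120 N. Pads are 22 mm wide; open, the fingers measure 114 mm over their backs; the gripper's body (76 mm by 85 mm) begins 54 mm behind the grasp point. The pads swing forward as they close: fully open they stand 13 mm farther back than shut.
Start: joints at [-1.433, 0.377, 0.081, 1.274, 0, 1.46], TCP at [0.141, -0.557, 0.231] pointing down, gripper open.
Joint ranges: [-2.72, 2.72], [-0.84, 1.66], [-1.02, 1.22], [-1.77, 2.12], [-1.37, 1.28], [-3.14, 3.14]. Speed limits (rad/s): [2.57, 2.57, 3.14, 3.14, 3.14, 3.14].

INTERFACE

Orientations are given as a 3x3 rotation matrix whose columns are the frame's x, y, z axes.
In Python, from workcell import arm gives the robot as it stands. The module is installed in compiled form; this text tells all that it offers.
- The arm moves only by the shell command python3 -m handwheel 'ROWS' [OPENING] [FORCE]. ROWS is JSON, a list of rows, each a list of 4 numbers: the shift along the tool's x, y, z in mm, then the turn about the tool's x in rad. In form: [[tx, ty, tz, roll], ...]. A call has 1 to 12 rows; each row is the pose to reach, as a shift and turn from the pose commanded when the call began, along the tool's axes at that moment; what a row does not reach only later rows make up. A row lasts 1/10 s, in which the tool goes at most 50 mm and 8.59 degrees, less where a joint would pass 70% of its speed; a pose out of reach is approached as far as the arm can. A call with a gripper value outside its range is refused whole. OPENING is the opening, from -1 (shut) to 1 (fully open), so that 0 is half open, set as the call begins (- or left out, the last holds). The fingers move at their own pace and stop on an object; FORCE is the grip in N (left out, the last holds). Time passes only in rows, so rows that repeat a pose let the fingers close. It gives the time, the measured TCP pose, the force and the opening at its end, in the units of the state.
- arm.get_state(): the state, without advancing time (a new reading comes with each control period).
- arm.camera(name): name is "side" or "top"; returns a dict with "pixels" (420x560x3 uint8, blue, green, red), "range_z" (420x560 float32, m along the optical axis (not along the pixel's ray), 0 where there is no reading), "intrinsics" (3x3 intrinsics, pixels), "D" ([k1, k2, p1, p2, k3] as OpenCV has them; the pictures are not rectified), "R" (3x3) and "t" (3): a world point X has camera coordinates R X + t. Camera axes: x right, y down, z forward; pixel columns grow to the right and rows downward; lengths in m; the calibration is good to about 2 mm. A picture is of the moment at which its call begins.
- arm.job_done(): hands the job in, once; it reports no verdict.
Trained networks look in a picture, given as the dict that the camera call returned (one of the last four; its "shot" number tells which), for a name from the list of things; names that differ only in an ending like _2 or _b are one class to them, and where a whole thing is asked for, a point or a joint stands for the part that bears it (a point fixed in the world has none). Each returns a list of dicts, best first, with "p" (0 to 1); they miss things now and then, are a little off and sometimes report something else, mostly with a low value. They report only what shows in the picture. A call takes as long as a camera call.
- arm.boxes_of(target, picture): "xyz" ([x, y, z] in m, in the coordinates of the camera as it stood for that picture, good to about 4 mm: the middle of the surface that is visible of it).
The state is a dict: "clock": time; "joint_positions": joint angles; "qd": joint speeds; "joint_efforts": joint torques, N m; "tcp_pos": TCP position; "orientation": TCP orientation; "force": force on the tool from outside, world axes, zero at the start; "torque": the same for the moment, N m; "width": finger opening in m.
Only numpy, scipy, OpenCV 4.12 (cv2) and the standard library are available. Lean on these libraries where they do the work, as an engineer would, in place of code of your own. Each camera call takes 0.05 s, during which the arm holds its last target. There are 200 camera calls.

## Working session

There is one attempt and no reset: what is moved stays moved. The work goes in short steps, Python scripts to look and compute and a shell command to move; the robot and the scene stay as the last step left them, time stands still between calls to the robot, and variables do not carry over. Pictures are saved under pics/ and viewed, about 8 in all and at most 12, crops included, and the job is handed in when it is done.

```bash
mkdir -p pics
cat > h.py <<'E'
from workcell import arm
import numpy as np, cv2
def w(c,p): return np.array(c["R"]).T@(np.array(p)-np.array(c["t"]))
def pix(c,X):
    r,_=cv2.Rodrigues(np.array(c["R"])); p,_=cv2.projectPoints(np.array(X,float).reshape(-1,1,3),r,np.array(c["t"]),np.array(c["intrinsics"]),np.array(c["D"])); return p.reshape(-1,2)
def cloud(c):
    K=np.array(c["intrinsics"]);h,wd=c["range_z"].shape
    u,v=np.meshgrid(np.arange(wd),np.arange(h))
    q=cv2.undistortPoints(np.stack([u,v],-1).reshape(-1,1,2).astype(np.float64),K,np.array(c["D"])).reshape(h,wd,2)
    z=c["range_z"][...,None].astype(float)
    P=np.concatenate([q*z,z],-1); return (P-np.array(c["t"]))@np.array(c["R"])
def see(c,n): cv2.imwrite("pics/%s.png"%n,c["pixels"])
E
python3 - <<'E'
from h import *
np.set_printoptions(precision=4,suppress=True)
s=arm.get_state();print(s["tcp_pos"],s["orientation"],s["clock"],s["width"])
ims=[]
for n in("side","top"):
    c=arm.camera(n);see(c,n+"0")
    print(n,"campos",-np.array(c["R"]).T@np.array(c["t"]),"fwd",np.array(c["R"])[2])
    for t in["fixture","stop","stop_grip","stop_index","cursor","cover","cover_lip","driver","driver_grip","driver_tip","blade_mid","spray_mid","hexkey_mid"]:
        for r in arm.boxes_of(t,c)[:2]: print(t,round(r["p"],2),w(c,r["xyz"]),pix(c,w(c,r["xyz"]))[0].round())
    np.savez("%s0.npz"%n,**{k:np.array(v) for k,v in c.items()})
E
```

```text
[ 0.141  -0.5568  0.2304] [[-0.0003  0.9694  0.2453]
 [ 0.002   0.2453 -0.9694]
 [-1.      0.0002 -0.002 ]] 0.0 0.08534362881720307
side campos [0.3667 0.8436 0.7004] fwd [ 0.1847 -0.7876 -0.5879]
fixture 0.59 [ 0.5958 -0.0657  0.017 ] [281. 210.]
stop_grip 0.64 [ 0.5959 -0.0904  0.0245] [284. 202.]
stop_grip 0.53 [ 0.6037 -0.1     0.0871] [282. 179.]
stop_index 0.4 [ 0.5953 -0.0881  0.0249] [284. 203.]
cursor 0.17 [ 0.6003 -0.1034  0.0855] [284. 179.]
cover 0.72 [ 0.6015 -0.1018  0.0863] [283. 179.]
cover 0.66 [0.4996 0.2829 0.02  ] [284. 320.]
cover_lip 0.95 [ 0.5985 -0.1056  0.0848] [284. 179.]
cover_lip 0.59 [0.4992 0.2832 0.0203] [284. 320.]
driver 0.93 [0.4998 0.2852 0.0238] [284. 320.]
driver 0.59 [ 0.597  -0.088   0.0259] [283. 202.]
driver_grip 0.97 [0.4999 0.2825 0.023 ] [284. 319.]
driver_tip 0.77 [0.4962 0.2841 0.0199] [286. 321.]
driver_tip 0.3 [0.7351 0.219  0.0042] [185. 280.]
blade_mid 0.85 [ 0.4103 -0.3285  0.0013] [364. 174.]
blade_mid 0.26 [ 0.5929 -0.0633  0.017 ] [282. 211.]
spray_mid 0.75 [0.7087 0.3632 0.0869] [159. 306.]
top campos [0.3031 0.0168 1.3716] fwd [ 0.2144  0.002  -0.9767]
fixture 0.69 [ 0.5967 -0.0948  0.0094] [320. 215.]
cursor 0.35 [ 0.5942 -0.0909  0.0088] [319. 216.]
cover 0.64 [ 0.6053 -0.1219  0.0844] [333. 206.]
cover_lip 0.75 [ 0.6011 -0.1198  0.0885] [332. 208.]
driver 0.9 [0.5075 0.2725 0.0247] [187. 243.]
driver_grip 0.64 [0.5044 0.2736 0.0266] [186. 244.]
driver_tip 0.78 [0.5067 0.2718 0.0184] [187. 243.]
blade_mid 0.62 [ 0.4121 -0.3276  0.0029] [403. 283.]
spray_mid 0.91 [0.7083 0.3468 0.0986] [159. 164.]
hexkey_mid 0.41 [0.7578 0.2263 0.003 ] [209. 159.]
```

View pics/side0.png

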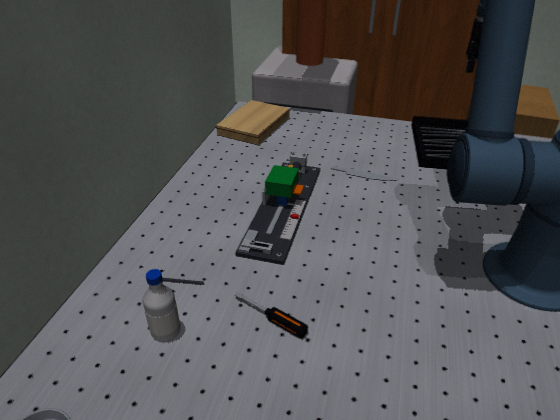

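View pics/top0.png

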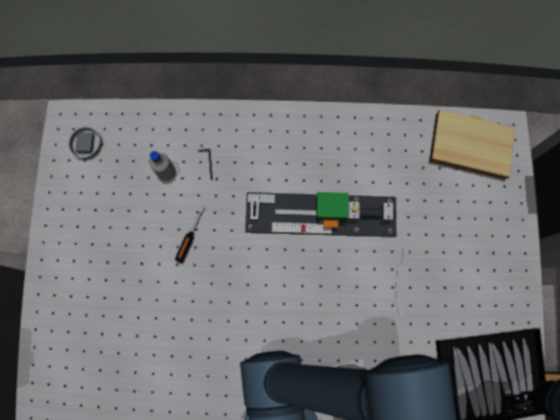

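The side view shows the fixture around (280,210), with the green cover at (283,180), the orange lip at (298,189) and the red cursor at (295,216). The driver's handle is at (286,320) and its tip at (238,296). The top view agrees: cover (333,206), lip (331,223), cursor (303,228), driver handle (186,245) with its tip at (204,208).

```bash
cat > m.py <<'E'
from h import *
np.set_printoptions(precision=4,suppress=True)
out=[]
for n in("side","top"):
    c=dict(np.load(n+"0.npz"));P=cloud(c);hsv=cv2.cvtColor(c["pixels"],cv2.COLOR_BGR2HSV);H,S,V=[hsv[...,i].astype(int) for i in range(3)]
    ok=(c["range_z"]>0)
    fx=ok&(P[...,0]>.48)&(P[...,0]<.72)&(P[...,1]>-.4)&(P[...,1]<.15)
    def rep(k,m):
        q=P[m]
        if len(q)<4: print(n,k,len(q));return
        (cx,cy),(a,b),an=cv2.minAreaRect(q[:,:2].astype(np.float32))
        print(n,k,len(q),"med",np.median(q,0),"rect",round(cx,4),round(cy,4),round(a,4),round(b,4),round(an,2),"z",np.percentile(q[:,2],[5,95]))
    rep("cover",fx&(H>45)&(H<80)&(S>120)&(P[...,2]>.078))
    rep("lip",fx&(H>5)&(H<20)&(S>150)&(V>80))
    rep("red",fx&((H<5)|(H>174))&(S>150)&(V>60))
    rep("base",fx&(P[...,2]>.007)&(P[...,2]<.10))
    d=ok&(P[...,0]>.4)&(P[...,0]<.6)&(P[...,1]>.15)&(P[...,1]<.36)&(P[...,2]>.0045)
    rep("drv",d); dh=d&(P[...,2]>.0165); rep("handle",dh)
    q=P[d][:,:2];mu=q.mean(0);ax=np.linalg.svd(q-mu)[2][0];ax*=np.sign(ax[0]);t=(q-mu)@ax
    print(" axis",ax,"ends",mu+ax*t.min(),mu+ax*t.max(),"yaw",np.degrees(np.arctan2(ax[1],ax[0])))
    for nm,x in(("side",(215,150,110,120)),("top",(165,185,240,80))):
        if nm==n:
            a=c["pixels"][x[1]:x[1]+x[3],x[0]:x[0]+x[2]];f=4.5 if n=="side" else 3
            out.append(cv2.resize(a,None,fx=f,fy=f,interpolation=cv2.INTER_CUBIC))
W=max(o.shape[1] for o in out);print([o.shape for o in out])
cv2.imwrite("pics/cr_top.png",out[1]);cv2.imwrite("pics/cr_side.png",out[0])
E
python3 m.py
```

```text
side cover 553 med [ 0.6074 -0.1144  0.0867] rect 0.6094 -0.1285 0.0691 0.1 0.6 z [0.0804 0.0889]
side lip 77 med [ 0.5657 -0.1213  0.0531] rect 0.599 -0.1986 0.0314 0.2115 23.49 z [0.0511 0.0804]
side red 28 med [ 0.5565 -0.0446  0.0203] rect 0.557 -0.0475 0.0168 0.016 1.47 z [0.0177 0.0224]
side base 4735 med [ 0.5932 -0.071   0.0139] rect 0.5994 -0.0984 0.4296 0.1157 89.59 z [0.0096 0.0869]
side drv 732 med [0.4986 0.2831 0.0206] rect 0.4932 0.2826 0.0375 0.2325 59.77 z [0.0075 0.025 ]
side handle 480 med [0.4924 0.2832 0.0225] rect 0.4976 0.2794 0.0247 0.0928 69.03 z [0.0174 0.0254]
 axis [ 0.9231 -0.3846] ends [0.3899 0.3278] [0.6016 0.2396] yaw -22.615877664976342
top cover 769 med [ 0.6084 -0.12    0.0868] rect 0.6093 -0.1209 0.084 0.0679 88.16 z [0.0822 0.091 ]
top lip 112 med [ 0.5665 -0.1209  0.052 ] rect 0.5682 -0.1235 0.0252 0.0435 0.39 z [0.0105 0.0571]
top red 15 med [ 0.5569 -0.0465  0.0215] rect 0.5572 -0.0467 0.0119 0.0057 1.1 z [0.0169 0.0248]
top base 5956 med [ 0.5936 -0.0957  0.0142] rect 0.6005 -0.1233 0.5485 0.2332 89.06 z [0.0082 0.0877]
top drv 568 med [0.5007 0.2754 0.0142] rect 0.5004 0.2562 0.1985 0.2088 1.05 z [0.0047 0.0263]
top handle 259 med [0.4956 0.2788 0.0229] rect 0.5279 0.268 0.0244 0.1513 69.68 z [0.0176 0.0281]
 axis [ 0.8941 -0.4478] ends [0.3979 0.3243] [0.6208 0.2127] yaw -26.601433318866885
[(540, 495, 3), (240, 720, 3)]
```

View pics/cr_top.png

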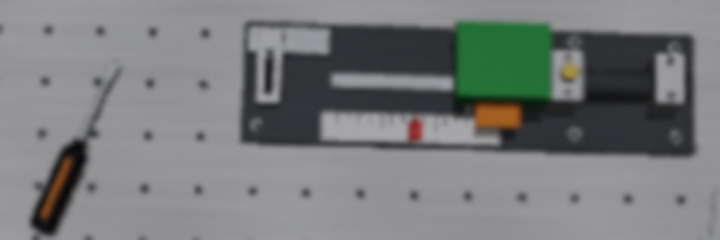

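The top crop confirms the layout: cover at crop (503,62), lip (497,116), cursor (415,130), driver handle (58,187) with its tip at (118,66). Next I move over the driver, turning the long way so joint 6 stays in range.

```bash
cat > go.py <<'E'
import sys
from h import *
# usage: go.py x y z zyaw_deg -> tool shift from measured pose
s=arm.get_state();R=np.array(s["orientation"]);p=np.array(s["tcp_pos"]);a=list(map(float,sys.argv[1:]))
d=R.T@(np.array(a[:3])-p)*1000;y=np.degrees(np.arctan2(R[1,2],R[0,2]))
print("t",round(s["clock"],2),"tcp",p.round(4),"yaw",round(y,2),"F",np.round(s["force"],1),"w",round(s["width"],4),"q",np.round(s["joint_positions"],2))
print("shift",d.round(1),"roll",round(-np.radians((a[3]-y+180)%360-180),3))
E
python3 -m handwheel '[[0,50,-35,-0.14],[0,95,-70,-0.28],[0,140,-105,-0.42],[0,185,-140,-0.56],[0,230,-175,-0.7],[0,275,-210,-0.84],[0,315,-245,-0.98],[0,358,-278,-1.12],[0,358,-278,-1.26],[0,358,-278,-1.26]]' 1 60
python3 go.py 0.518 0.271 0.15 69
```

```text
clock: 2.4
tcp_pos: [0.4224, -0.1958, 0.2315]
orientation: [[0.002, 0.053, 0.999], [0.001, 0.999, -0.053], [-1.0, 0.001, 0.002]]
force: [-0.5, -0.9, -0.9]
width: 0.0854
t 2.4 tcp [ 0.4224 -0.1958  0.2315] yaw -3.06 F [-0.5 -0.9 -0.9] w 0.0854 q [-0.57  0.16 -0.22  1.2   0.    1.05]
shift [ 82.3 471.2  70.4] roll -1.258
```

```bash
python3 -m handwheel '[[0,48,0,-0.14],[5,95,8,-0.28],[10,142,16,-0.42],[20,189,24,-0.56],[30,236,32,-0.7],[40,283,40,-0.84],[50,330,50,-0.98],[60,377,60,-1.12],[70,424,70,-1.258],[82,471,70,-1.258],[82,471,70,-1.258]]' - -
python3 go.py 0.518 0.271 0.003 69
python3 - <<'E'
from h import *
for n in("top","side"):
    c=arm.camera(n);see(c,n+"1")
E
```

```text
clock: 3.5
tcp_pos: [0.5189, 0.2696, 0.1471]
orientation: [[-0.002, -0.932, 0.363], [0.001, 0.363, 0.932], [-1.0, 0.002, 0.0]]
force: [-0.2, -0.6, 0.2]
width: 0.0856
t 3.5 tcp [0.5189 0.2696 0.1471] yaw 68.74 F [-0.2 -0.6  0.2] w 0.0856 q [ 0.37  0.43 -0.05  1.08  0.    0.74]
shift [144.1   1.    1. ] roll -0.005
```

```bash
python3 -m handwheel '[[45,1,1,0],[90,1,1,0],[125,1,1,0],[143,1,1,0],[143,1,1,0],[143,1,1,0]]'
python3 -m handwheel '[[0,0,0,0],[0,0,0,0],[0,0,0,0],[0,0,0,0],[0,0,0,0],[0,0,0,0],[0,0,0,0]]' -1 120
python3 -m handwheel '[[-30,0,0,0],[-80,0,0,0],[-120,0,0,0],[-120,0,0,0]]'
python3 - <<'E'
from h import *
np.set_printoptions(precision=4,suppress=True)
c=arm.camera("side");see(c,"side2")
for t in("driver_tip","driver_grip","driver"):
    for r in arm.boxes_of(t,c)[:1]: print(t,r["p"],w(c,r["xyz"]))
s=arm.get_state();R=np.array(s["orientation"]);p=np.array(s["tcp_pos"])
# predicted tip: along -tool y, axis 9 mm behind TCP
for d in(.1,.106,.112): 
    X=p-R[:,1]*d-R[:,0]*.009;print(d,X,pix(c,X))
cv2.imwrite("pics/s2c.png",cv2.resize(c["pixels"][200:340,190:340],None,fx=4,fy=4,interpolation=cv2.INTER_CUBIC))
E
```

```text
clock: 4.2
tcp_pos: [0.5195, 0.2654, 0.0072]
orientation: [[0.0, -0.929, 0.369], [-0.0, 0.369, 0.929], [-1.0, -0.0, -0.0]]
force: [-0.0, -0.2, 0.3]
width: 0.0856
clock: 4.9
tcp_pos: [0.5195, 0.2672, 0.0075]
orientation: [[0.002, -0.93, 0.367], [0.001, 0.367, 0.93], [-1.0, -0.001, 0.001]]
force: [-1.1, -0.7, 6.7]
width: 0.0209
clock: 5.3
tcp_pos: [0.5231, 0.2686, 0.1328]
orientation: [[0.011, -0.93, 0.367], [0.004, 0.367, 0.93], [-1.0, -0.009, 0.008]]
force: [0.5, -0.5, -0.2]
width: 0.0209
driver_tip 0.56 [0.4881 0.2915 0.1482]
driver_grip 0.91 [0.4922 0.2886 0.1446]
driver 0.58 [0.4917 0.2901 0.1469]
0.1 [0.6107 0.2297 0.1334] [[235.1001 247.5304]]
0.106 [0.6162 0.2275 0.1334] [[232.7034 246.2997]]
0.112 [0.6218 0.2253 0.1334] [[230.3222 245.0768]]
```

View pics/s2c.png

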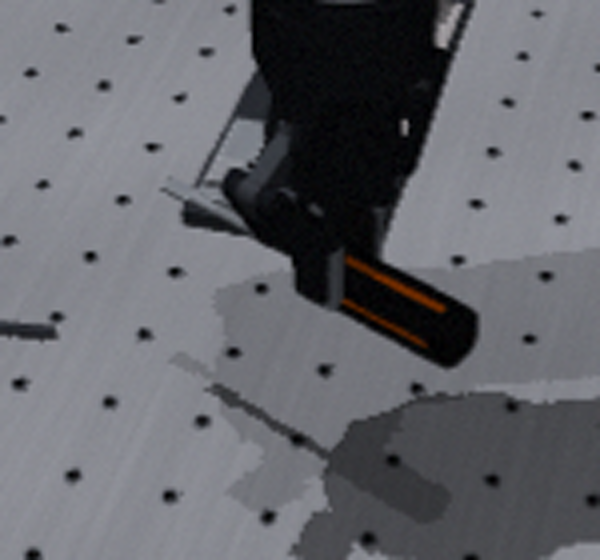

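The driver is held about level in the jaws, with its tip at full-image (232,246). That matches the predicted tip 106 mm ahead of the TCP.

```bash
python3 - <<'E'
from h import *
np.set_printoptions(precision=4,suppress=True)
for n in("side","top"):
    c=dict(np.load(n+"0.npz"));P=cloud(c)
    X,Y,Z=P[...,0],P[...,1],P[...,2]
    m=(Z>.006)&(Z<.017)&(X>.53)&(X<.68)&(Y>-.32)&(Y<.13)
    lo=[];hi=[]
    for y in np.arange(-.28,.09,.015):
        q=X[m&(abs(Y-y)<.0075)]
        if len(q)>10: lo.append((y,q.min()));hi.append((y,q.max()))
    for k,v in(("lo",lo),("hi",hi)):
        v=np.array(v);f=np.polyfit(v[:,0],v[:,1],1);r=abs(v[:,1]-np.polyval(f,v[:,0]));g=r<=np.median(r)*1.5
        f=np.polyfit(v[g,0],v[g,1],1);print(n,k,"yaw deg",-np.degrees(np.arctan(f[0])),"x at y=-.095",np.polyval(f,-.095),r.max())
    print("y ext",np.percentile(Y[m],[.2,99.8]))
E
python3 go.py 0.425 -0.121 0.12 90
```

```text
side lo yaw deg -0.4102433923673277 x at y=-.095 0.5420477800878369 0.0008939761442624539
side hi yaw deg -15.031649259266745 x at y=-.095 0.6277004346944514 0.03833761039544403
y ext [-0.3103  0.1146]
top lo yaw deg -0.4437302274871113 x at y=-.095 0.5428665511096485 0.009264077804769344
top hi yaw deg -1.296834448505706 x at y=-.095 0.6598766873779932 0.08756600577593288
y ext [-0.3104  0.1143]
t 5.5 tcp [0.5176 0.2663 0.1246] yaw 68.47 F [ 0.6  0.2 -1.2] w 0.0211 q [ 0.37  0.44 -0.1   1.03 -0.    0.74]
shift [   5.4  -56.  -394.3] roll -0.376
```

```bash
python3 -m handwheel '[[0,-5,-40,-0.1],[0,-12,-85,-0.2],[0,-18,-130,-0.3],[0,-25,-175,-0.37],[2,-31,-220,-0.37],[2,-38,-265,-0.37],[3,-44,-310,-0.37],[4,-50,-350,-0.37],[5,-55,-385,-0.37],[5,-56,-394,-0.37],[5,-56,-394,-0.37]]'
python3 go.py 0.425 -0.121 0.035 89.6
```

```text
clock: 6.6
tcp_pos: [0.4248, -0.1206, 0.1198]
orientation: [[-0.003, -1.0, 0.009], [0.002, 0.009, 1.0], [-1.0, 0.003, 0.002]]
force: [-0.0, -0.1, -0.8]
width: 0.0209
t 6.6 tcp [ 0.4248 -0.1206  0.1198] yaw 89.5 F [-0.  -0.1 -0.8] w 0.0209 q [-0.42  0.19 -0.48  0.91  0.   -0.41]
shift [84.8 -0.4 -0.5] roll -0.002
```

```bash
python3 -m handwheel '[[45,0,0,0],[85,0,0,0],[90,0,0,0],[90,0,0,0],[90,0,0,0]]'
python3 - <<'E'
from h import *
np.set_printoptions(precision=4,suppress=True)
s=arm.get_state();R=np.array(s["orientation"]);p=np.array(s["tcp_pos"]);print(p)
X=[p-R[:,1]*.107-R[:,0]*b for b in(.004,.009)]+[[.567,-.121,.048]]
o=[]
for n,(x0,y0,x1,y1),f in(("side",(250,150,390,250),4),("top",(270,170,410,270),4)):
    c=arm.camera(n);see(c,n+"3");np.savez(n+"3.npz",**{k:np.array(v) for k,v in c.items()})
    print(n,X[0],X[1],pix(c,X).round(1).tolist())
    o.append(cv2.resize(c["pixels"][y0:y1,x0:x1],None,fx=f,fy=f,interpolation=cv2.INTER_CUBIC))
cv2.imwrite("pics/c3.png",cv2.resize(np.vstack(o),(420,600)))
cv2.imwrite("pics/c3.png",np.hstack([cv2.resize(i,(400,286)) for i in o]))
E
```

```text
clock: 7.1
tcp_pos: [0.4275, -0.12, 0.0325]
orientation: [[0.001, -1.0, 0.005], [-0.0, 0.005, 1.0], [-1.0, -0.001, -0.0]]
force: [0.1, 0.2, -0.0]
width: 0.0211
[ 0.4275 -0.12    0.0325]
side [ 0.5345 -0.1205  0.0366] [ 0.5344 -0.1205  0.0416] [[309.4, 195.6], [309.5, 194.0], [297.4, 190.0]]
top [ 0.5345 -0.1205  0.0366] [ 0.5344 -0.1205  0.0416] [[330.3, 235.7], [330.4, 235.4], [330.9, 223.2]]
```

View pics/c3.png

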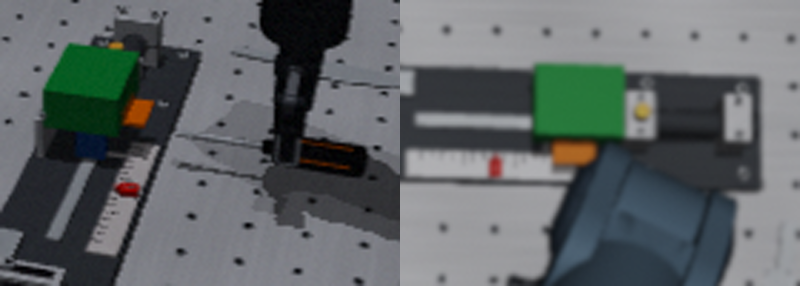

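In the side crop the tip is at (178,136), full image (312,198). It is in front of the lip and just below its level. I'll measure its height from the depth image.

Run:
```python
from h import *
np.set_printoptions(precision=4,suppress=True)
c=dict(np.load("side3.npz"));P=cloud(c)
m=(P[...,0]>.50)&(P[...,0]<.548)&(P[...,1]>-.15)&(P[...,1]<-.09)&(P[...,2]>.018)
vs,us=np.where(m)
for u,v in sorted(zip(us,vs)): print(u,v,P[v,u],c["pixels"][v,u])
```

```text
312 195 [ 0.5286 -0.1256  0.0362] [133 125 123]
312 196 [ 0.5272 -0.1184  0.038 ] [132 125 121]
312 197 [ 0.5268 -0.1168  0.036 ] [79 75 75]
313 195 [ 0.5255 -0.1228  0.0386] [131 123 121]
313 196 [ 0.5252 -0.1222  0.0359] [124 118 114]
313 197 [ 0.5239 -0.115   0.0377] [80 76 74]
314 195 [ 0.5236 -0.1274  0.0359] [130 121 119]
314 196 [ 0.522  -0.1181  0.0391] [123 116 112]
314 197 [ 0.5213 -0.1152  0.038 ] [85 80 78]
315 195 [ 0.5203 -0.1228  0.0395] [133 125 122]
315 196 [ 0.5196 -0.12    0.0383] [122 116 111]
315 197 [ 0.5189 -0.1167  0.0375] [95 89 87]
316 196 [ 0.5168 -0.1188  0.0396] [122 115 111]
316 197 [ 0.5164 -0.1173  0.0376] [108 104  99]
317 196 [ 0.5152 -0.1249  0.0359] [128 121 117]
317 197 [ 0.5138 -0.1168  0.0384] [96 91 88]
317 198 [ 0.5138 -0.1182  0.0343] [78 73 71]
318 196 [ 0.5114 -0.117   0.0418] [133 125 123]
318 197 [ 0.5109 -0.1148  0.0402] [94 88 87]
319 196 [ 0.5094 -0.1209  0.0396] [124 118 115]
319 197 [ 0.5086 -0.1169  0.0392] [114 106 103]
319 198 [ 0.5091 -0.1214  0.033 ] [69 65 64]
320 196 [ 0.507  -0.1227  0.0389] [115 110 107]
320 197 [ 0.5059 -0.1167  0.0399] [129 122 119]
320 198 [ 0.5059 -0.1176  0.0361] [71 65 66]
321 197 [ 0.5034 -0.1172  0.04  ] [139 129 127]
321 198 [ 0.5036 -0.1195  0.0353] [69 63 63]
322 197 [ 0.5016 -0.1225  0.0368] [137 129 124]
322 198 [ 0.5007 -0.1173  0.0373] [74 68 67]
```

```bash
python3 -m handwheel '[[0,-15,0,0],[0,-30,0,0],[0,-42,0,0],[0,-42,0,0],[0,-42,0,0]]'
python3 -m handwheel '[[-3,-42,0,0],[-6,-42,0,0],[-9,-42,0,0],[-12,-42,0,0],[-12,-42,0,0]]' | head -0
python3 - <<'E'
from h import *
s=arm.get_state();print(s["clock"],s["tcp_pos"],s["force"],s["torque"])
E
```

```text
clock: 7.7
tcp_pos: [0.4689, -0.1208, 0.0322]
orientation: [[0.001, -1.0, 0.006], [-0.001, 0.006, 1.0], [-1.0, -0.001, -0.001]]
force: [-0.6, 0.1, -1.2]
width: 0.021
8.2 [ 0.49952222 -0.11756994  0.03997827] [-13.86358196   2.37282881  -0.33409215] [0.50982172 2.72363434 0.32487096]Exception ignored on flushing sys.stdout:
BrokenPipeError: [Errno 32] Broken pipe
```

I made a slip: rows are relative to each call's start, so that call pushed the tip another 42 mm in (13.9 N). I'll lower it, back it off and look.

```bash
python3 -m handwheel '[[6,15,0,0],[12,42,0,0],[12,65,0,0],[12,85,0,0],[12,85,0,0],[12,85,0,0]]'
python3 - <<'E'
from h import *
np.set_printoptions(precision=4,suppress=True)
c=arm.camera("side");P=cloud(c);see(c,"side4")
m=(P[...,0]>.50)&(P[...,0]<.548)&(P[...,1]>-.15)&(P[...,1]<-.09)&(P[...,2]>.018)
vs,us=np.where(m)
for u,v in sorted(zip(us,vs))[::2]: print(u,v,P[v,u])
cv2.imwrite("pics/c4.png",cv2.resize(c["pixels"][150:250,250:390],None,fx=5,fy=5,interpolation=cv2.INTER_CUBIC))
E
```

```text
clock: 8.8
tcp_pos: [0.4253, -0.1204, 0.0317]
orientation: [[0.001, -1.0, 0.006], [-0.0, 0.006, 1.0], [-1.0, -0.001, -0.0]]
force: [-0.2, -0.6, -0.9]
width: 0.0213
314 197 [ 0.5223 -0.1212  0.0339]
314 199 [ 0.5205 -0.1124  0.0338]
315 198 [ 0.5192 -0.1193  0.0326]
316 197 [ 0.5173 -0.1227  0.0338]
316 199 [ 0.5159 -0.116   0.0322]
317 199 [ 0.5129 -0.1138  0.0343]
318 199 [ 0.5108 -0.1168  0.0327]
319 199 [ 0.5078 -0.1145  0.0347]
320 199 [ 0.5051 -0.1132  0.0361]
321 198 [ 0.5039 -0.1221  0.0335]
321 200 [ 0.5028 -0.1167  0.0311]
322 199 [ 0.5003 -0.1161  0.035 ]
```

View pics/c4.png

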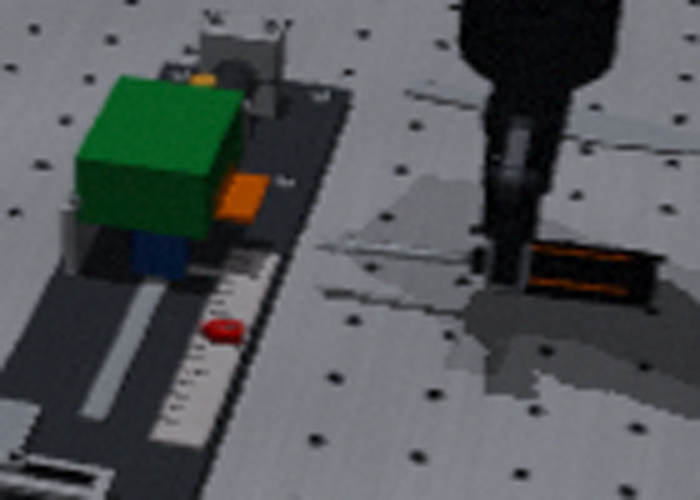

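No harm done: the cover is still shut (crop 160,155), and the driver is still gripped with its tip at crop (320,247), slightly lower and shifted by about 3 mm. I'll insert again, then lift in a separate call using lift values only.

```bash
python3 -m handwheel '[[-2,-15,0,0],[-4,-32,0,0],[-4,-47,0,0],[-4,-47,0,0],[-4,-47,0,0]]'
python3 -m handwheel '[[-4,0,0,0],[-8,0,0,0],[-12,0,0,0],[-16,0,0,0],[-16,0,0,0],[-16,0,0,0]]'
```

```text
clock: 9.35
tcp_pos: [0.4729, -0.1206, 0.0353]
orientation: [[0.0, -1.0, 0.005], [-0.0, 0.005, 1.0], [-1.0, -0.0, -0.0]]
force: [0.2, -0.7, -1.3]
width: 0.0213
clock: 9.95
tcp_pos: [0.4719, -0.1205, 0.0512]
orientation: [[-0.001, -1.0, 0.006], [-0.0, 0.006, 1.0], [-1.0, 0.001, -0.0]]
force: [-0.3, 0.8, -2.5]
width: 0.0212
```

```bash
python3 -m handwheel '[[-4,0,0,0],[-8,0,0,0],[-12,0,0,0],[-12,0,0,0],[-12,0,0,0]]'
python3 - <<'E'
from h import *
c=arm.camera("side");see(c,"side5")
cv2.imwrite("pics/c5.png",cv2.resize(c["pixels"][140:250,250:390],None,fx=5,fy=5,interpolation=cv2.INTER_CUBIC))
E
```

```text
clock: 10.45
tcp_pos: [0.4729, -0.1207, 0.0637]
orientation: [[0.001, -1.0, 0.006], [-0.001, 0.006, 1.0], [-1.0, -0.001, -0.001]]
force: [0.2, 0.0, -1.4]
width: 0.0214
```

View pics/c5.png

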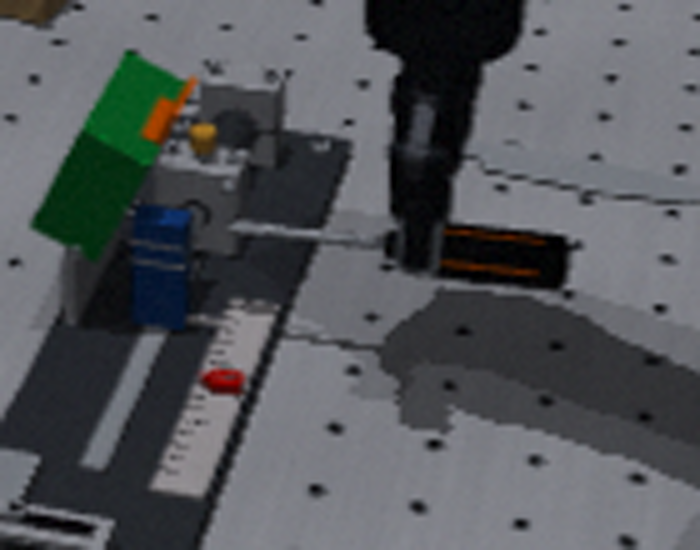

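The cover has sprung fully open (crop 115,150), and the blue block is exposed at crop (162,268). The driver is still held. Now I'll back off and lay it down.

```bash
python3 -m handwheel '[[0,35,0,0],[0,62,10,0],[0,62,55,0],[0,62,100,0],[0,62,140,0],[25,62,140,0],[45,62,140,0],[45,62,140,0]]'
python3 go.py 0.41 0.02 0.009 89.6
```

```text
clock: 11.3
tcp_pos: [0.4087, 0.0205, 0.0164]
orientation: [[-0.005, -1.0, 0.005], [0.0, 0.005, 1.0], [-1.0, 0.005, 0.0]]
force: [0.5, 0.0, -1.7]
width: 0.0215
t 11.3 tcp [0.4087 0.0205 0.0164] yaw 89.74 F [ 0.5  0.  -1.7] w 0.0215 q [-0.11  0.26 -0.71  0.61 -0.   -0.1 ]
shift [ 7.4 -1.3 -0.5] roll 0.002
```

```bash
python3 -m handwheel '[[4,0,0,0],[8,0,0,0],[8,0,0,0],[8,0,0,0]]'
```

```text
clock: 11.7
tcp_pos: [0.4117, 0.0195, 0.0107]
orientation: [[0.001, -1.0, 0.006], [-0.0, 0.006, 1.0], [-1.0, -0.001, -0.0]]
force: [0.3, 1.6, -2.1]
width: 0.0208
```

```bash
python3 -m handwheel '[[2,0,0,0],[3,0,0,0],[3,0,0,0]]'
python3 -m handwheel '[[0,0,0,0],[0,0,0,0],[0,0,0,0],[0,0,0,0],[0,0,0,0]]' 1
python3 -m handwheel '[[-40,0,0,0],[-85,0,0,0],[-130,0,0,0],[-165,0,0,0],[-165,0,0,0]]'
python3 - <<'E'
from h import *
np.set_printoptions(precision=4,suppress=True)
c=arm.camera("side");P=cloud(c);see(c,"side6");np.savez("side6.npz",**{k:np.array(v) for k,v in c.items()})
for t in("stop_grip","stop_index","cursor","driver"):
    for r in arm.boxes_of(t,c)[:2]: print(t,round(r["p"],2),w(c,r["xyz"]),pix(c,w(c,r["xyz"])))
hsv=cv2.cvtColor(c["pixels"],cv2.COLOR_BGR2HSV);H,S=hsv[...,0],hsv[...,1]
g=(P[...,0]>.52)&(P[...,0]<.68)&(P[...,1]>-.2)&(P[...,1]<.1)
m=g&(H>100)&(H<130)&(S>120); q=P[m]; print("blue",len(q),np.percentile(q,[2,50,98],axis=0))
t=q[q[:,2]>.075];print("bluetop",len(t),t.mean(0),t.min(0),t.max(0))
m=g&((H<5)|(H>174))&(S>150);q=P[m];print("red",len(q),np.percentile(q,[2,50,98],axis=0))
cv2.imwrite("pics/c6.png",cv2.resize(c["pixels"][150:280,230:420],None,fx=4,fy=4,interpolation=cv2.INTER_CUBIC))
E
python3 go.py 0.6 -0.095 0.14 89.6
```

```text
clock: 12.0
tcp_pos: [0.4116, 0.0196, 0.0078]
orientation: [[0.001, -1.0, 0.006], [-0.0, 0.006, 1.0], [-1.0, -0.001, -0.0]]
force: [-1.4, -0.5, 3.8]
width: 0.021
clock: 12.5
tcp_pos: [0.4111, 0.0198, 0.0072]
orientation: [[-0.0, -1.0, 0.006], [-0.0, 0.006, 1.0], [-1.0, 0.0, -0.0]]
force: [-0.5, 0.1, 0.4]
width: 0.0852
clock: 13.0
tcp_pos: [0.4149, 0.0194, 0.1771]
orientation: [[0.01, -1.0, 0.006], [-0.001, 0.006, 1.0], [-1.0, -0.01, -0.001]]
force: [0.3, -0.5, -0.2]
width: 0.0855
stop_grip 0.6 [ 0.5994 -0.0911  0.0478] [[282.4583 194.4055]]
stop_index 0.63 [ 0.5975 -0.0889  0.048 ] [[282.9579 194.8857]]
driver 0.68 [0.3885 0.0287 0.0216] [[358.0282 245.7142]]
blue 255 [[ 0.5881 -0.1442  0.0105]
 [ 0.6017 -0.0905  0.0465]
 [ 0.6307 -0.0858  0.0801]]
bluetop 50 [ 0.6019 -0.0945  0.0788] [ 0.5879 -0.1059  0.0754] [ 0.6158 -0.0854  0.0818]
red 28 [[ 0.5487 -0.0549  0.0166]
 [ 0.5568 -0.0448  0.0207]
 [ 0.5654 -0.0412  0.0226]]
t 13.25 tcp [0.4098 0.02   0.1707] yaw 89.67 F [-0.2 -0.7 -0.9] w 0.0852 q [-0.11  0.08 -0.46  1.03 -0.   -0.1 ]
shift [  30.  -191.  -113.9] roll 0.001
```

View pics/c6.png

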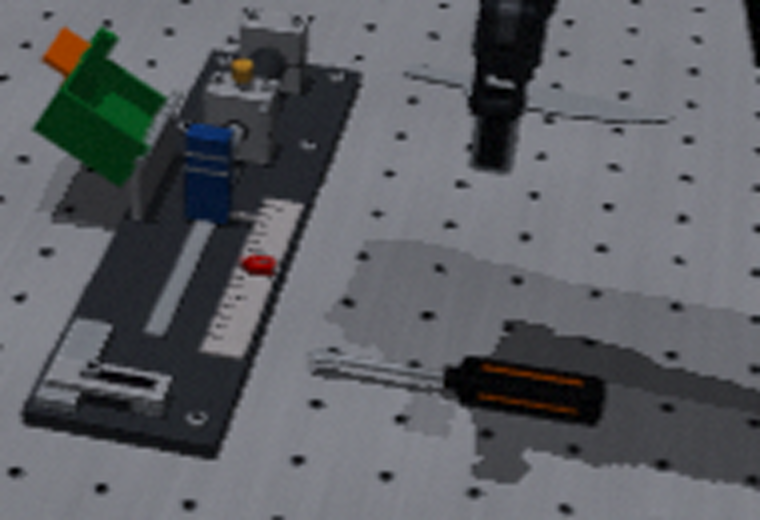

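The driver lies flat at crop (460,380), clear of the fixture. The cover stays open (100,110), the block is at (208,172), its index finger at about (240,215) and the cursor at (258,264). Next, over to the block.

```bash
python3 -m handwheel '[[0,-35,-20,0],[5,-75,-45,0],[15,-115,-70,0],[25,-150,-92,0],[30,-180,-110,0],[30,-192,-114,0],[30,-192,-114,0],[30,-192,-114,0]]' 0.2
python3 go.py 0.601 -0.0948 0.047 89.6
```

```text
clock: 14.05
tcp_pos: [0.6011, -0.0948, 0.1406]
orientation: [[-0.003, -1.0, 0.006], [0.001, 0.006, 1.0], [-1.0, 0.003, 0.001]]
force: [0.1, -0.3, -0.3]
width: 0.0511
t 14.05 tcp [ 0.6011 -0.0948  0.1406] yaw 89.67 F [ 0.1 -0.3 -0.3] w 0.0511 q [-0.26  0.49  0.01  1.1   0.   -0.25]
shift [93.6 -0.3 -0.1] roll 0.001
```

```bash
python3 -m handwheel '[[35,0,0,0],[70,0,0,0],[90,0,0,0],[93,0,0,0],[93,0,0,0],[93,0,0,0]]'
python3 -m handwheel '[[0,0,0,0],[0,0,0,0],[0,0,0,0],[0,0,0,0],[0,0,0,0],[0,0,0,0]]' -1 80
python3 - <<'E'
from h import *
np.set_printoptions(precision=4,suppress=True)
c=arm.camera("side");P=cloud(c);np.savez("side7.npz",**{k:np.array(v) for k,v in c.items()})
s=arm.get_state();print(s["tcp_pos"],s["force"])
cv2.imwrite("pics/c7.png",cv2.resize(c["pixels"][185:245,260:335],None,fx=8,fy=8,interpolation=cv2.INTER_CUBIC))
E
```

```text
clock: 14.65
tcp_pos: [0.6032, -0.0952, 0.0509]
orientation: [[0.002, -1.0, 0.005], [-0.001, 0.005, 1.0], [-1.0, -0.002, -0.001]]
force: [0.1, -0.2, 0.3]
width: 0.0511
clock: 15.25
tcp_pos: [0.6035, -0.0971, 0.0509]
orientation: [[0.002, -1.0, 0.007], [-0.003, 0.007, 1.0], [-1.0, -0.002, -0.003]]
force: [-0.9, -3.8, 6.1]
width: 0.0147
[ 0.6035 -0.0971  0.0509] [-1.5138 -4.2884  6.0235]
```

View pics/c7.png

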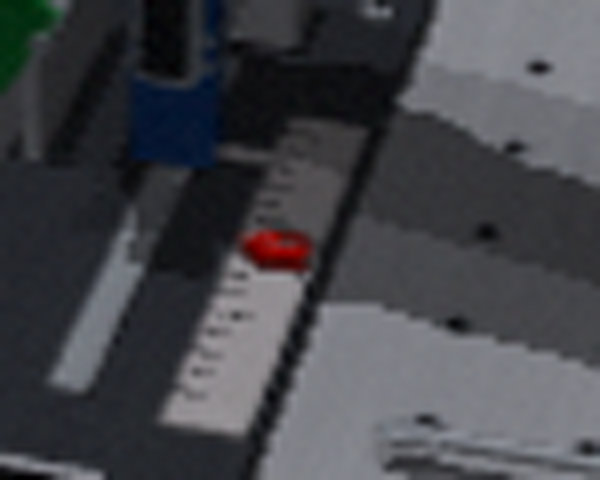

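The block is gripped. The index finger ends at about full-image (293,205), and the cursor's point is at (290.6,215.4). My estimate is a pull of about 48.5 mm, so I'll do most of it and then check finger against cursor.

```bash
python3 -m handwheel '[[0,0,6,0],[0,0,14,0],[0,0,22,0],[0,0,30,0],[0,0,38,0],[0,0,44,0],[0,0,48,0],[0,0,48,0],[0,0,48,0],[0,0,48,0]]'
python3 - <<'E'
from h import *
np.set_printoptions(precision=4,suppress=True)
def ray(c,u,v,z):
    K=np.array(c["intrinsics"]);q=cv2.undistortPoints(np.array([[[u,v]]],float),K,np.array(c["D"]))[0,0]
    R=np.array(c["R"]);o=-R.T@np.array(c["t"]);d=R.T@np.array([q[0],q[1],1]);return o+d*(z-o[2])/d[2]
c=arm.camera("side");np.savez("side8.npz",**{k:np.array(v) for k,v in c.items()})
t=arm.camera("top");np.savez("top8.npz",**{k:np.array(v) for k,v in t.items()})
s=arm.get_state();print(s["tcp_pos"],s["force"])
old=dict(np.load("side7.npz"))
print("finger before",ray(old,292,204.6,.0185),"cursor pt",ray(old,290.6,215.4,.0185),ray(old,290.6,215.4,.022))
cv2.imwrite("pics/c8.png",np.hstack([cv2.resize(c["pixels"][195:235,265:315],None,fx=8,fy=8,interpolation=cv2.INTER_CUBIC),cv2.resize(t["pixels"][205:245,285:335],None,fx=8,fy=8,interpolation=cv2.INTER_CUBIC)]))
E
```

```text
clock: 16.3
tcp_pos: [0.6038, -0.05, 0.0509]
orientation: [[0.002, -1.0, 0.007], [-0.005, 0.007, 1.0], [-1.0, -0.002, -0.005]]
force: [-1.4, -8.3, 6.1]
width: 0.0147
[ 0.6038 -0.05    0.0508] [-1.1359 -8.213   6.6274]
finger before [ 0.5742 -0.094   0.0185] cursor pt [ 0.5667 -0.0475  0.0185] [ 0.5657 -0.043   0.022 ]
```

View pics/c8.png

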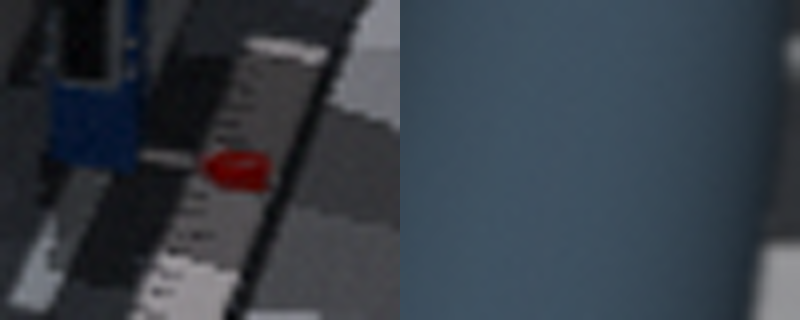

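The right half, from the top camera, is blocked by the arm. In the left half the finger runs from (145,154) to (192,159), and the cursor's point is at (203,166), so it is a millimetre or so short. I'll measure the edges at subpixel level.

```bash
cat > e.py <<'E'
from h import *
import sys
np.set_printoptions(precision=4,suppress=True)
def ray(c,u,v,z):
    K=np.array(c["intrinsics"]);q=cv2.undistortPoints(np.array([[[u,v]]],float),K,np.array(c["D"]))[0,0]
    R=np.array(c["R"]);o=-R.T@np.array(c["t"]);d=R.T@np.array([q[0],q[1],1]);return o+d*(z-o[2])/d[2]
def edge(f,lo,hi):  # subpixel crossings of half height
    h=(f.max()+np.median(f))/2;i=int(f.argmax());a=i
    while f[a]>h:a-=1
    b=i
    while f[b]>h:b+=1
    return lo+a+(h-f[a])/(f[a+1]-f[a]),lo+b-1+(f[b-1]-h)/(f[b-1]-f[b])
for n in sys.argv[1:]:
    c=dict(np.load(n+".npz"));I=c["pixels"].astype(float)
    red=I[...,2]-I[...,:2].mean(-1)
    for u in range(290,300):
        a,b=edge(red[205:228,u],205,228);A=ray(c,u,a,.022);B=ray(c,u,b,.015)
        print(n,"cur",u,round(a,2),round(b,2),"x",A[0].round(4),"y0",round(A[1]+.006,4),round(B[1]-.006,4),"mid",round((A[1]+B[1])/2,4))
    g=I.mean(-1); r=(196,224) if n!="side7" else (196,210)
    for u in range(284,291) if n!="side7" else range(288,294):
        v0=214 if n!="side7" else 204
        f=g[v0-4:v0+5,u];bg=np.median(f);wgt=np.clip(f-bg-4,0,None);v=(wgt*np.arange(v0-4,v0+5)).sum()/wgt.sum()
        print(n,"fin",u,round(v,2),f.round(0).astype(int),"y",ray(c,u,v,.0185)[:2])
E
python3 e.py side8 side7
```

```text
side8 cur 290 213.78 216.57 x 0.5687 y0 -0.0432 -0.0529 mid -0.0481
side8 cur 291 214.05 216.91 x 0.566 y0 -0.0427 -0.0522 mid -0.0475
side8 cur 292 213.66 217.49 x 0.564 y0 -0.045 -0.0505 mid -0.0478
side8 cur 293 213.51 217.73 x 0.5617 y0 -0.0463 -0.0502 mid -0.0482
side8 cur 294 213.56 218.08 x 0.5592 y0 -0.0467 -0.0495 mid -0.0481
side8 cur 295 213.57 218.15 x 0.5568 y0 -0.0473 -0.0498 mid -0.0486
side8 cur 296 213.6 218.38 x 0.5544 y0 -0.0479 -0.0496 mid -0.0487
side8 cur 297 213.67 218.34 x 0.5519 y0 -0.0483 -0.0504 mid -0.0494
side8 cur 298 214.06 216.81 x 0.5491 y0 -0.0473 -0.0573 mid -0.0523
side8 cur 299 214.55 216.47 x 0.5462 y0 -0.046 -0.0593 mid -0.0527
side8 fin 284 214.01 [13 16 17 31 74 31 15 22 20] y [ 0.5841 -0.0488]
side8 fin 285 214.22 [15 14 17 29 75 45 18 21 21] y [ 0.5815 -0.0486]
side8 fin 286 214.38 [16 16 15 24 74 56 20 23 21] y [ 0.5789 -0.0486]
side8 fin 287 214.65 [16 15 14 22 63 60 19 26 30] y [ 0.5762 -0.0482]
side8 fin 288 215.9 [18 17 13 20 55 64 28 52 57] y [ 0.5725 -0.0438]
side8 fin 289 217.31 [15 20 18 20 38 48 42 75 78] y [ 0.5687 -0.0387]
side8 
[... 457 characters left out ...]
7 mid -0.0476
side7 cur 296 215.19 217.21 x 0.5528 y0 -0.0414 -0.0543 mid -0.0479
side7 cur 297 214.76 217.18 x 0.5508 y0 -0.0438 -0.0551 mid -0.0495
side7 cur 298 214.42 216.7 x 0.5487 y0 -0.0459 -0.0577 mid -0.0518
side7 cur 299 214.78 216.5 x 0.546 y0 -0.0451 -0.0592 mid -0.0521
side7 fin 288 203.55 [16 16 18 52 58 18 24 22 23] y [ 0.5853 -0.0958]
side7 fin 289 203.57 [12 16 18 59 70 24 21 22 20] y [ 0.5828 -0.0964]
side7 fin 290 203.82 [19 14 16 45 70 32 18 21 24] y [ 0.58  -0.096]
side7 fin 291 204.26 [15 14 17 33 69 35 16 23 30] y [ 0.5771 -0.0948]
side7 fin 292 204.84 [17 14 18 31 73 42 23 31 44] y [ 0.5739 -0.0929]
side7 fin 293 205.47 [13 16 15 26 65 50 49 57 58] y [ 0.5708 -0.0909]
```

Run:
```python
import sys;sys.argv=["x"]
exec(open("e.py").read())
c=dict(np.load("top0.npz"));I=c["pixels"].astype(float)
red=np.clip(I[218:238,292:315,2]-I[218:238,292:315,:2].mean(-1)-15,0,None)
v,u=np.mgrid[218:238,292:315];U=(red*u).sum()/red.sum();Vv=(red*v).sum()/red.sum()
print("red centroid",U,Vv,ray(c,U,Vv,.022),ray(c,U,Vv,.0185));print(red.sum(0).round())
gr=I[...,1]-I[...,[0,2]].mean(-1)
for r in range(196,214,3):
    f=gr[r,305:360];h=f.max()/2;k=np.where(f>h)[0];a,b=k[0],k[-1]
    ua=305+a-1+(h-f[a-1])/(f[a]-f[a-1]);ub=305+b+(f[b]-h)/(f[b]-f[b+1])
    A,B=ray(c,ua,r,.087),ray(c,ub,r,.087);print(r,ua.round(2),ub.round(2),A[1],B[1],"centre",(A[1]+B[1])/2,"len",A[1]-B[1],"origin",(A[1]+B[1])/2+.026)
```

```text
red centroid 302.9613231552163 227.94045801526718 [ 0.557  -0.0464  0.022 ] [ 0.5577 -0.0466  0.0185]
[  0.   0.   0.   0.   0.   0.   0.   0.   4. 246. 492. 526. 478. 220.
   0.   0.   0.   0.   0.   0.   0.   0.   0.]
196 316.59 348.22 -0.07869395494118345 -0.1634091372927043 centre -0.12105154611694387 len 0.08471518235152084 origin -0.09505154611694387
199 316.45 348.34 -0.0783544631751282 -0.16365886738388893 centre -0.12100666527950857 len 0.08530440420876073 origin -0.09500666527950857
202 316.48 347.88 -0.07848870375691933 -0.16235439407788768 centre -0.1204215489174035 len 0.08386569032096836 origin -0.09442154891740351
205 316.45 347.88 -0.0784617740722253 -0.16228840457718074 centre -0.12037508932470302 len 0.08382663050495545 origin -0.09437508932470302
208 316.38 347.88 -0.07832701307088366 -0.16221901120362028 centre -0.12027301213725197 len 0.08389199813273662 origin -0.09427301213725198
211 316.48 347.86 -0.07862898887909367 -0.1621045557292309 centre -0.12036677230416229 len 0.08347556685013724 origin -0.0943667723041623
```

Both measurements agree: the cursor is 47.9 mm from shut in the top view, the block has moved 47.1 mm, and the side view has the finger about 0.5 mm short. I'll make a final nudge.

```bash
python3 -m handwheel '[[0,0,0.7,0],[0,0,0.7,0],[0,0,0.7,0],[0,0,0.7,0],[0,0,0.7,0]]'
python3 - <<'E'
from h import *
c=arm.camera("side");np.savez("side9.npz",**{k:np.array(v) for k,v in c.items()})
cv2.imwrite("pics/c9.png",np.hstack([cv2.resize(c["pixels"][195:235,265:315],None,fx=8,fy=8,interpolation=cv2.INTER_CUBIC),cv2.resize(c["pixels"][140:280,220:420],(400,320))]))
E
python3 e.py side9 | grep -E "cur 29[0-6]|fin 28[4-7]"
```

```text
clock: 16.9
tcp_pos: [0.6038, -0.0495, 0.0509]
orientation: [[0.002, -1.0, 0.008], [-0.005, 0.008, 1.0], [-1.0, -0.002, -0.005]]
force: [-1.3, -7.9, 6.0]
width: 0.0148
side9 cur 290 213.83 216.52 x 0.5687 y0 -0.0429 -0.0531 mid -0.048
side9 cur 291 214.04 217.02 x 0.566 y0 -0.0428 -0.0518 mid -0.0473
side9 cur 292 213.62 217.51 x 0.564 y0 -0.0451 -0.0505 mid -0.0478
side9 cur 293 213.54 217.72 x 0.5617 y0 -0.0461 -0.0503 mid -0.0482
side9 cur 294 213.55 218.11 x 0.5592 y0 -0.0468 -0.0494 mid -0.0481
side9 cur 295 213.6 218.15 x 0.5568 y0 -0.0472 -0.0498 mid -0.0485
side9 cur 296 213.64 218.33 x 0.5543 y0 -0.0477 -0.0498 mid -0.0488
side9 fin 284 214.24 [17 17 14 27 75 45 15 22 21] y [ 0.5839 -0.0479]
side9 fin 285 214.4 [14 14 15 20 73 57 18 22 20] y [ 0.5813 -0.0479]
side9 fin 286 214.48 [17 13 16 21 62 60 21 17 20] y [ 0.5788 -0.0482]
side9 fin 287 214.76 [15 17 14 23 61 70 24 22 31] y [ 0.576  -0.0478]
```

View pics/c9.png

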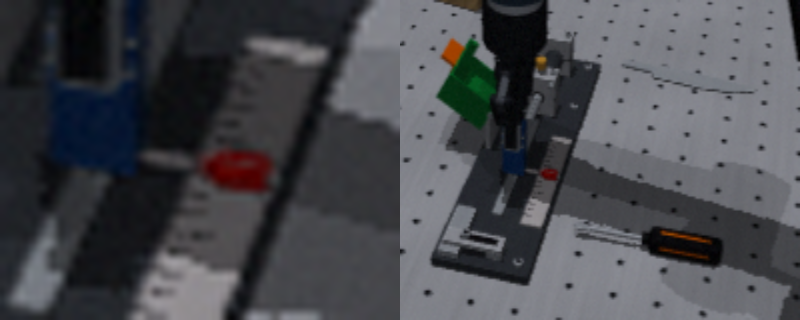

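The finger (left half 145–192, 156) now lines up with the cursor's point (203,164). Measured y is −0.0480 for the finger and −0.0478 for the point. The cover is open and the driver is flat, so I'm handing the job in.

```bash
python3 -c "
from workcell import arm
print(arm.job_done()); s=arm.get_state(); print(s['clock'],s['tcp_pos'],s['force'],s['width'])"
```

```text
the job is handed in; nothing more can be done
None
the job is handed in; nothing more can be done
```

I prised the green cover off its catch with the screwdriver tip under the orange lip, and it sprang fully open. I then laid the driver flat on the bench plate and pulled the blue block out about 47.6 mm. It was handed in at about 17 s with the block held still at an 80 N grip setting.

**Last checks:**
- **Alignment:** the side camera puts the finger at y ≈ −0.0480 and the cursor's point at −0.0478. The top-camera estimate, taken before the pull, was 47.9 mm from shut, against 47.6 mm pulled. The two agree within about 0.5 mm. The cursor's body edges scatter by about ±1 mm, and the arm blocked the top view once it was in place.
- **Scene:** the side image shows the cover open, the driver flat and the blade in place. I did not go near the bottle or hex key, but they were not measured again at the end.

**One slip:** during the first prising try I repeated an offset by mistake. The tip went about 30 mm too far under the cover, with about 14 N shown at the end of that move. I backed out and found the cover still shut, with the driver slipped about 3 mm in the grip, then inserted it again properly.

The state read after hand-in was refused, so there is no measurement from after that moment.

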